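Hold the wet lid over the oven dish to drip

ROBOT

A 6-joint arm with a two-finger parallel gripper is mounted at the origin on the work surface. World frame = base frame: x ahead of the robot, y to its left, z up, the work surface at z = 0. Lengths are in m, angles in rad, forces in N, time in s.
With the tool pointing down it reaches from about 0.35 to 0.975 m from the base axis. Payload 7.1 kg.
Tool frame: the origin (TCP) lies between the finger pads; the fingertips stand 11 mm ahead of it and the grasp point (between the pads) lies 8 mm behind it; x points along the fingers, y is the direction in which the jaws open and shut, and the axes are right-handed (so a half turn about x gives the same grasp; the last joint's range is limited). The gripper opens to 88 mm and grips with 3 to 60 N. Pads are 20 mm wide; open, the fingers measure 115 mm over their backs; the gripper's body (75 mm by 178 mm) begins 61 mm behind the grasp point.
Start: joints at [-1.322, 0.423, 1.63, -0, 1.089, -0.019], TCP at [0.165, -0.603, 0.234] pointing down, gripper open.
Joint ranges: [-3, 3], [-0.9, 2.11], [0.09, 2.58], [-1.31, 4.45], [0.11, 2.69], [-2.54, 2.54]. Speed limits (rad/s): [2.39, 2.39, 3.01, 3.14, 3.14, 3.14].

INTERFACE

Orientations are given as a rotation vector (axis times angle).
In Python, from plant import status, viewer, hand_in gives the robot as it stands. The module is installed in compiled form; this text tells all that it offers.
- The arm moves only by the shell command python3 -m jog 'ROWS' [FORCE]. ROWS is JSON, one flat list of numbers, 7 for each row, row after row: the turn, a rotation vector about the tool's x, y, z scaled (see below), then the shift along the tool's x, y, z scaled (see below), then the closure, from 0 (fully open) to 1 (shut). A call has 1 to 20 rows; each row is the pose to reach, as a shift and turn from the pose measured when the call began, along the tool's axes at that moment; what a row does not reach only later rows make up. The controller multiplies each number of a shift by 0.15 m and each number of a turn by pi/2 rad. A row lasts 1/10 s, in which the tool goes at most 50 mm and 8.59 degrees, less where a joint would pass 70% of its speed; a pose out of reach is approached as far as the arm can. A call with a number of a shift or a turn outside -1 to 1 is refused whole. A call with a gripper value outside its range is refused whole. The fingers move at their own pace and stop on an object; FORCE is the grip in N (left out, the last holds). Time passes only in rows, so rows that repeat a pose let the fingers close. It gives the time, the measured TCP pose, the force and the opening at its end, in the units of the state.
- status.get_state(): the state, without advancing time (a new reading comes with each control period).
- viewer.grab_frame(name): name is "scene" or "top" or "wrist"; returns a dict with "img" (480x640x3 uint8, red, green, blue), "camera_matrix" (3x3 intrinsics, pixels), "dist_coeffs" ([k1, k2, p1, p2, k3] as OpenCV has them; the pictures are not rectified), "rvec" (rotation vector, rad) and "tvec" (3), from world to camera coordinates, as OpenCV has them; the wrist camera has in their place "mount" (4x4, takes a point from camera to tool coordinates, whose origin is the TCP and whose axes are the tool frame's). Camera axes: x right, y down, z forward; pixel columns grow to the right and rows downward; lengths in m; the calibration is good to about 2 mm. A picture is of the moment at which its call begins: read the wrist's pose just before it. There is no depth.
- hand_in(): hands the job in, once; it reports no verdict.
Trained networks look in a picture, given as the dict that the camera call returned (one of the last four; its "shot" number tells which), for a name from the list of things; names that differ only in an ending like _2 or _b are one class to them, and where a whole thing is asked for, a point or a joint stands for the part that bears it (a point fixed in the world has none). Each returns a list of dicts, best first, with "confidence" (0 to 1); they miss things now and then, are a little off and sometimes report something else, mostly with a low value. They report only what shows in the picture. A call takes as long as a camera call.
- viewer.boxes_of(name, picture): "centre" ([column, row] in pixels, amid what is visible of it).
- viewer.cut_out(name, picture): "pixels" (480x640 bool, what is visible of it) and "centre" ([column, row] in pixels, amid what is visible of it).
- viewer.spot_point(name, picture): "centre" ([column, row] in pixels: a listed point, or the origin of a listed thing).
The state is a dict: "time": time; "joint_pos": joint angles; "dq": joint speeds; "joint_torque": joint torques, N m; "tcp_pos": TCP position; "ee_rot": TCP orientation; "contact_force": force on the tool from outside, world axes, zero at the start; "wrist_torque": the same for the moment, N m; "finger_gap": opening from 0.0 (shut) to 1.0 (fully open).
Only numpy, scipy, OpenCV 4.12 (cv2) and the standard library are available. Lean on these libraries where they do the work, as an engineer would, in place of code of your own. Each camera call takes 0.05 s, during which the arm holds its last target.

TASK

Pick up the washed blue lid by its handle, carry it over the plate rack and the other crockery without bumping anything, and hold it over the terracotta oven dish so that it can drip into it: level, centred, its long sides in line with the dish's, hovering with about a finger's breadth (15 mm) of air between the lid's underside and the dish's rim. The lid must never touch the dish, and the dish and everything else stay where they are. Finish still holding the lid there, keeping it still: do not set it down or let go.

Things in the scene. Friction and masses are not known exactly. Their poses are not given: they have to be found in the camera images.
- lid: Blue lid lying flat, loose, 0.36 to 0.6 kg. Origin: centre of its flat underside; x along its long side, z up. Plate 224 (x) by 154 (y) mm, 8 thick, a 196 by 126 panel on it to height 14. Handle on top in the middle: black bar 90 long (x), 14 thick (y), 30 to 48 mm above the underside, on 12 mm posts at x = +-39 mm. Pinch the bar across y from above. Same turned end for end.
- dish: Terracotta (red-brown) open oven dish, loose, 1.5 kg, on the worktop across the plate rack from the lid (on either side). Origin: centre of its underside; x along its long side, z up. 220 (x) by 150 (y) mm, 70 high, walls 7; at each short end a lug 70 wide sticks out 25 mm, its top 8 mm below the rim. Same turned end for end.
- dish_rim (a point): Centre of the dish's mouth at the height of its rim, 70 mm above the dish's underside; axes as the dish's.
- plate_rack: Wooden rack, loose, 2.2 kg, with four plates (150 mm across) standing on edge in it, between lid and dish. 170 mm (x) by 112 mm (y), 168 mm high to the top of the plates. Origin: centre of its underside, z up. The tallest thing near the work. Leave it alone.
- mug: Yellow mug, 76 mm across, 90 mm high, handle on its +y side, standing between the robot and the plate rack. Origin: centre of its underside. Leave it alone.
- bowl: Blue bowl, 130 mm across, 60 mm high, beyond the plate rack. Origin: centre of its underside. Leave it alone.
- tumbler: Clear glass tumbler, 70 mm across, 100 mm high, on the far side of the worktop. Origin: centre of its underside. Leave it alone.

How it is judged:
On the way:
1. the lid is lifted off the worktop in the gripper (height (world z) of lid above 0.03 m and contact force between the fingers and lid above 2 N), for 0.2 s.
At the end, for the whole second after the job is handed in: Lid still, held by the fingers alone: underside 5 to 28 mm above the rim, centre within 12 mm of the dish's, long sides parallel within 0.12 rad, level within 0.08 rad, touching no crockery; dish moved under 10 mm, rack, mug, bowl and tumbler under 12 mm (z of lid in the frame of dish_rim between 0.005 and 0.028 m and horizontal distance between lid and dish_rim below 0.012 m and angle between the x axis of lid and the x axis of dish, either way round below 0.12 rad and angle between lid's own z axis and vertical below 0.08 rad and linear speed of lid below 0.02 m/s and angular speed of lid below 0.15 rad/s and contact force between the fingers and lid above 2 N and contact force between lid and dish below 0.1 N and contact force between lid and plate_rack below 0.1 N and contact force between lid and mug below 0.1 N and contact force between lid and bowl below 0.1 N and contact force between lid and tumbler below 0.1 N and distance of dish from where it was at the start of the episode below 0.01 m and distance of each of plate_rack, mug, bowl, tumbler from where it was at the start of the episode below 0.012 m); the arm keeps its last pose, push and grip.
It fails at once if the lid touches the dish (contact force between lid and dish above 0.5 N).
It fails at once if the dish is shifted by more than 10 mm (distance of dish from where it was at the start of the episode above 0.01 m).
It fails at once if the plate rack is bumped (over 2 N) by lid or robot (contact force between any of lid, the arm, the fingers and plate_rack above 2 N).
It fails at once if other crockery is shifted by more than 12 mm or tipped (distance of any of plate_rack, mug, bowl, tumbler from where it was at the start of the episode above 0.012 m or angle between any of plate_rack, mug, bowl, tumbler's own z axis and vertical above 0.3 rad).
It also fails if it takes over 48 s, if anything falls off the work surface, if the arm or the gripper's body presses on something with over 40 N, if the wrist force passes 120 N, or if a joint passes its speed limit or range.

## Working session

There is one attempt and no reset: what is moved stays moved. The work goes in short steps, Python scripts to look and compute and a shell command to move; the robot and the scene stay as the last step left them, time stands still between calls to the robot, and variables do not carry over. Pictures are saved under pics/ and viewed, and the job is handed in when it is done.

```bash
mkdir -p pics
cat > h.py <<'E'
import numpy as np, cv2
from plant import status, viewer
def save(p,name):
    cv2.imwrite('pics/'+name, cv2.cvtColor(p['img'],cv2.COLOR_RGB2BGR))
def ray(p,px):
    K=np.array(p['camera_matrix'],float);d=np.array(p['dist_coeffs'],float)
    u=cv2.undistortPoints(np.array(px,float).reshape(-1,1,2),K,d).reshape(-1,2)
    R,_=cv2.Rodrigues(np.array(p['rvec'],float));t=np.array(p['tvec'],float).ravel()
    return -R.T@t, (R.T@np.c_[u,np.ones(len(u))].T).T
def onz(p,px,z):
    c,r=ray(p,px); return c+r*((z-c[2])/r[:,2])[:,None]
def proj(p,X):
    return cv2.projectPoints(np.array(X,float).reshape(-1,1,3),np.array(p['rvec'],float),np.array(p['tvec'],float),np.array(p['camera_matrix'],float),np.array(p['dist_coeffs'],float))[0].reshape(-1,2)
E
python3 - <<'E'
from h import *
np.set_printoptions(precision=4,suppress=True)
s=status.get_state(); print({k:np.round(v,4) for k,v in s.items()})
for n in('top','scene'):
    p=viewer.grab_frame(n); save(p,n+'0.png')
    c,_=ray(p,[[320,240]]);print(n,c)
    for o,z in(('lid',0),('dish',0),('plate_rack',0),('mug',0),('bowl',0),('tumbler',0),('dish_rim',.07)):
        for q in viewer.spot_point(o,p)[:2]: print(o,q['confidence'],q['centre'],onz(p,q['centre'],z))
E
```

```text
{'time': np.float64(0.0), 'joint_pos': array([-1.322 ,  0.4238,  1.6307, -0.    ,  1.0886, -0.019 ]), 'dq': array([ 0.0002, -0.0009, -0.0017,  0.    , -0.0002, -0.0002]), 'joint_torque': array([  0.0002, -54.4623, -27.3663,   0.0643,   0.0227,  -0.0001]), 'tcp_pos': array([ 0.1653, -0.6022,  0.2329]), 'ee_rot': array([ 2.0787,  0.2816, -2.0791]), 'contact_force': array([ 0.1202, -0.2181,  0.3286]), 'wrist_torque': array([-0.0077, -0.0066,  0.0119]), 'finger_gap': np.float64(0.9993)}
top [0.4054 0.008  1.2161]
lid 0.83 [181.6, 317.3] [[0.4577 0.265  0.    ]]
dish 0.89 [463.9, 296.1] [[ 0.4951 -0.3003  0.    ]]
dish 0.37 [478.4, 292.7] [[ 0.5018 -0.3298  0.    ]]
plate_rack 0.64 [180.6, 318.7] [[0.4549 0.2669 0.    ]]
plate_rack 0.56 [321.9, 253.0] [[ 0.5849 -0.0149  0.    ]]
mug 0.63 [324.2, 330.7] [[ 0.4281 -0.018   0.    ]]
mug 0.18 [303.0, 163.3] [[0.7735 0.0226 0.    ]]
bowl 0.64 [214.4, 173.8] [[0.7515 0.2053 0.    ]]
bowl 0.59 [307.0, 165.2] [[0.7694 0.0143 0.    ]]
tumbler 0.82 [214.2, 175.2] [[0.7485 0.2057 0.    ]]
dish_rim 0.88 [480.1, 293.9] [[ 0.494  -0.3135  0.07  ]]
scene [1.0276 0.3439 0.8659]
lid 0.4 [361.3, 373.5] [[0.7428 0.1979 0.    ]]
dish 0.76 [248.4, 170.4] [[ 0.493 -0.311 -0.   ]]
plate_rack 0.77 [325.4, 256.6] [[ 0.5792 -0.0099  0.    ]]
mug 0.56 [364.4, 206.2] [[ 0.4165 -0.0225  0.    ]]
tumbler 0.63 [362.3, 374.9] [[0.7438 0.2009 0.    ]]
dish_rim 0.56 [248.0, 151.8] [[ 0.4936 -0.2987  0.07  ]]
dish_rim 0.27 [323.0, 252.5] [[0.6106 0.0091 0.07  ]]
```

View pics/top0.png

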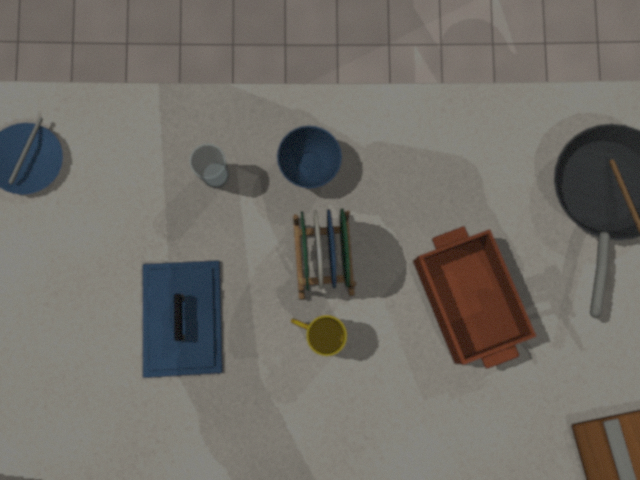

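View pics/scene0.png

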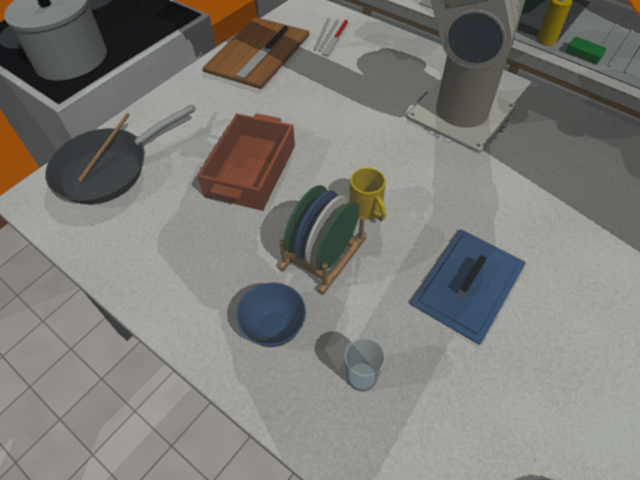

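The top view shows the lid at about (181,318) with its long side nearly along world x. The dish is at about (475,297), turned roughly 25°. The rack is at about (325,253), the mug at (326,335), the bowl at (309,157) and the tumbler at (212,168). I'll fit poses to the silhouettes in both cameras.

```bash
cat > fit.py <<'E'
from h import *
from scipy.optimize import minimize
def box(x0,x1,y0,y1,z0,z1): return np.array([[x,y,z] for x in(x0,x1) for y in(y0,y1) for z in(z0,z1)])
LID=[box(-.112,.112,-.077,.077,0,.008),box(-.098,.098,-.063,.063,.008,.014),box(-.045,.045,-.007,.007,.03,.048)]
DISH=[box(-.11,.11,-.075,.075,0,.07),box(-.135,.135,-.035,.035,.05,.062)]
def render(p,parts,q,S=4):
    m=np.zeros((480*S,640*S),np.uint8)
    c,s=np.cos(q[2]),np.sin(q[2]); R=np.array([[c,-s,0],[s,c,0],[0,0,1]])
    for b in parts:
        uv=proj(p,b@R.T+[q[0],q[1],q[3] if len(q)>3 else 0])
        h=cv2.convexHull(((uv+.5)*S-.5).astype(np.float32))
        cv2.fillPoly(m,[np.round(h*16).astype(np.int32)],1,shift=4)
    return cv2.resize(m.astype(np.float32),(640,480),interpolation=cv2.INTER_AREA)
def fit(pm,parts,q0):
    def cost(q): return sum(np.abs(render(p,parts,q)-m).sum()/m.sum() for p,m in pm)
    r=minimize(cost,q0,method='Nelder-Mead',options=dict(initial_simplex=np.array([q0]+[np.array(q0)+d for d in np.diag([.02,.02,.1])]),xatol=1e-4,fatol=1e-5))
    return r.x,r.fun
E
python3 - <<'E'
from fit import *
np.set_printoptions(precision=4,suppress=True)
P={n:viewer.grab_frame(n) for n in('top','scene')}
for o,parts,q0 in(('lid',LID,[.458,.265,0.]),('dish',DISH,[.494,-.306,.45])):
    pm=[]
    for n,p in P.items():
        for c in viewer.cut_out(o,p)[:3]:
            print(o,n,c['confidence'],c['centre'],c['pixels'].sum())
        cs=viewer.cut_out(o,p)
        exp=proj(p,[[q0[0],q0[1],.03]])[0]
        cs=[c for c in cs if np.hypot(*(np.array(c['centre'])-exp))<30]
        if not cs: print('none',exp); continue
        m=cs[0]['pixels'].astype(np.float32)
        pm.append((p,m)); print(n,fit([(p,m)],parts,q0))
    q,f=fit(pm,parts,q0); print(o,'both',q,f)
    for n,p in P.items():
        e=cv2.Canny((render(p,parts,q)>.5).astype(np.uint8)*255,50,100)
        p['img']=p['img'].copy(); p['img'][e>0]=[255,255,0]
for n,p in P.items(): save(p,n+'1.png')
p=P['top']
for o,z in(('plate_rack',.168),('bowl',.06),('mug',.09)):
    for c in viewer.cut_out(o,p)[:2]: print(o,c['confidence'],c['centre'])
E
```

```text
lid top 0.97 [180.5, 321.7] 8907
lid top 0.26 [480.0, 297.7] 11119
top (array([0.4568, 0.2637, 0.0371]), np.float64(0.03036937303841114))
lid scene 0.87 [468.7, 289.1] 7348
scene (array([0.4546, 0.2632, 0.0392]), np.float64(0.022735778242349625))
lid both [0.4561 0.2637 0.0388] 0.059722356498241425
dish top 0.88 [470.7, 292.6] 10919
top (array([ 0.4913, -0.3065,  0.3528]), np.float64(0.020709313452243805))
dish scene 0.98 [245.2, 164.0] 6542
scene (array([ 0.4891, -0.3073,  0.3488]), np.float64(0.017999082803726196))
dish both [ 0.49   -0.3067  0.3528] 0.04637229070067406
plate_rack 0.77 [320.7, 250.4]
bowl 0.65 [306.5, 155.7]
bowl 0.5 [210.5, 166.1]
mug 0.84 [323.8, 330.2]
mug 0.71 [467.8, 296.9]
```

View pics/top1.png

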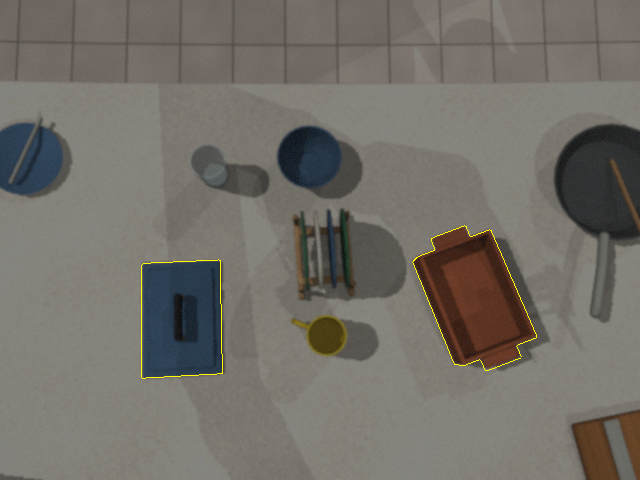

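View pics/scene1.png

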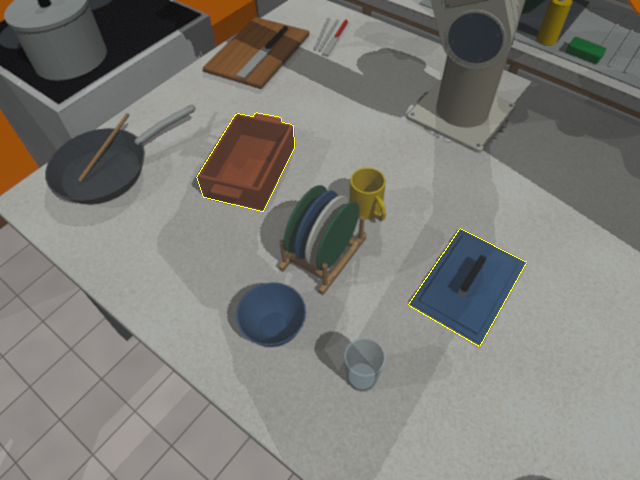

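Both fits agree to 2–3 mm: lid at (0.456, 0.264) with yaw 0.039, dish at (0.490, −0.307) with yaw 0.353. Next is a helper that turns a target pose into jog numbers.

```bash
cat > d.py <<'E'
import sys
from h import *
from scipy.spatial.transform import Rotation as Ro
# usage: d.py x y z lidyaw
np.set_printoptions(precision=4,suppress=True)
x,y,z,a=map(float,sys.argv[1:5])
s=status.get_state(); R0=Ro.from_rotvec(s['ee_rot']); M=R0.as_matrix()
best=None
for k in(1,-1):
    b=a+k*np.pi/2; X=np.array([0,0,-1.]);Y=np.array([np.cos(b),np.sin(b),0]);Z=np.cross(X,Y)
    T=(R0.inv()*Ro.from_matrix(np.c_[X,Y,Z])).as_rotvec()
    if best is None or np.linalg.norm(T)<np.linalg.norm(best): best=T
print('t',s['time'],'pos',s['tcp_pos'],'q',s['joint_pos'],'gap',s['finger_gap'],'F',s['contact_force'],'tilt',np.arccos(-M[2,0]))
print('tool axes in world (cols)\n',M)
print('turn',best/(np.pi/2),'deg',np.degrees(np.linalg.norm(best)),'shift',M.T@(np.array([x,y,z])-s['tcp_pos'])/.15)
E
python3 d.py .456 .264 .25 .039
```

```text
t 1.45 pos [ 0.1654 -0.6027  0.2337] q [-1.322   0.4231  1.6299 -0.      1.0886 -0.019 ] gap 1.0016573158173074 F [0.2259 0.1212 0.6316] tilt 3.224146448439353e-05
tool axes in world (cols)
 [[-0.      0.2646 -0.9644]
 [ 0.     -0.9644 -0.2646]
 [-1.     -0.      0.    ]]
turn [0.1457 0.     0.    ] deg 13.108652149007295 shift [-0.1087 -5.0594 -3.3971]
```

```bash
python3 -m jog '[0,0,0,-0.3,-0.3,-1,0, 0,0,0,-0.3,-0.3,-1,0, 0,0,0,-0.3,-0.3,-1,0, 0,0,0,-0.3,-0.3,-1,0, 0,0,0,-0.3,-0.3,-1,0]'
```

```text
time: 1.95
tcp_pos: [0.2997, -0.5191, 0.2795]
ee_rot: [2.076, 0.281, -2.075]
contact_force: [-1.0, -0.6, -0.1]
finger_gap: 0.998
```

```bash
python3 -m jog '[0,0,0,0,-0.8,-0.9,0, 0,0,0,0,-0.8,-0.9,0, 0,0,0,0,-0.8,-0.9,0, 0,0,0,0,-0.8,-0.9,0, 0,0,0,0,-0.8,-0.9,0]'
```

```text
time: 2.45
tcp_pos: [0.3979, -0.3656, 0.2787]
ee_rot: [2.075, 0.285, -2.075]
contact_force: [0.3, -0.3, 0.3]
finger_gap: 1.004
```

```bash
python3 -m jog '[0,0,0,0,-0.9,-0.5,0, 0,0,0,0,-0.9,-0.5,0, 0,0,0,0,-0.9,-0.5,0, 0,0,0,0,-0.9,-0.5,0, 0,0,0,0,-0.9,-0.5,0]'; python3 d.py .456 .264 .25 .039
```

```text
time: 2.95
tcp_pos: [0.4333, -0.2158, 0.2784]
ee_rot: [2.073, 0.286, -2.075]
contact_force: [-0.2, 0.4, 0.4]
finger_gap: 0.999
t 2.95 pos [ 0.4333 -0.2158  0.2784] q [-0.4861  0.1585  1.8892 -0.0012  1.0943  0.8107] gap 0.9993914164246016 F [-0.1723  0.3842  0.4086] tilt 0.001102645152856889
tool axes in world (cols)
 [[-0.0008  0.2712 -0.9625]
 [-0.0008 -0.9625 -0.2712]
 [-1.      0.0005  0.001 ]]
turn [ 0.15    0.0006 -0.0004] deg 13.499543856177244 shift [ 0.1865 -3.0382 -1.013 ]
```

```bash
cat >> fit.py <<'E'
from scipy.spatial.transform import Rotation as Ro
def wrist():
    s=status.get_state(); p=viewer.grab_frame('wrist')
    T=np.eye(4);T[:3,:3]=Ro.from_rotvec(s['ee_rot']).as_matrix();T[:3,3]=s['tcp_pos']
    W=np.linalg.inv(T@np.array(p['mount'])); p['rvec']=cv2.Rodrigues(W[:3,:3])[0]; p['tvec']=W[:3,3]
    return p
E
python3 - <<'E'
from fit import *
np.set_printoptions(precision=4,suppress=True)
p=wrist(); save(p,'w0.png')
for c in viewer.cut_out('dish',p)[:2]:
    m=c['pixels'].astype(np.float32); print(c['confidence'],c['centre'],m.sum(),fit([(p,m)],DISH,[.49,-.307,.353]))
print(proj(p,[[.49,-.307,.07]]))
e=cv2.Canny((render(p,DISH,[.49,-.3067,.3528])>.5).astype(np.uint8)*255,50,100); p['img']=p['img'].copy();p['img'][e>0]=[255,255,0]; save(p,'w1.png')
E
```

```text
0.77 [423.2, 162.2] 38357.0 (array([ 0.4914, -0.3064,  0.3498]), np.float64(0.027775242924690247))
[[426.0574 182.5215]]
```

View pics/w1.png

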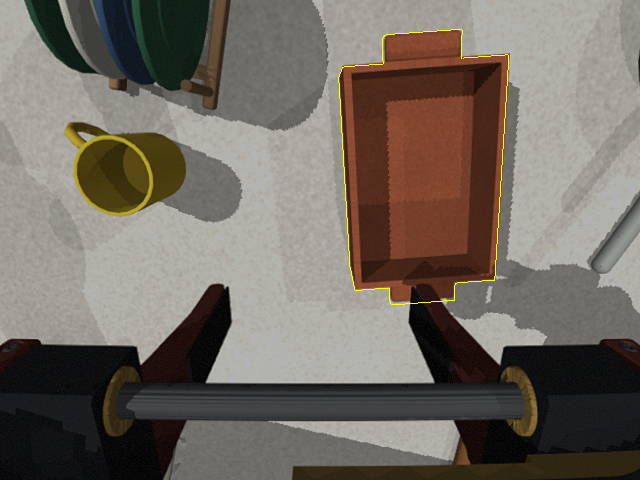

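The wrist view shows the dish at about (425,165), and the fitted outline matches it. I'll take the dish as (0.491, −0.306) with yaw 0.351 and carry on to the lid.

```bash
python3 -m jog '[0,0,0,0,-1,-0.3,0, 0,0,0,0,-1,-0.3,0, 0,0,0,0,-1,-0.3,0, 0,0,0,0,-1,-0.3,0, 0,0,0,0,-1,-0.3,0]'
```

```text
time: 3.55
tcp_pos: [0.4367, -0.0611, 0.2783]
ee_rot: [2.074, 0.284, -2.075]
contact_force: [0.6, 0.3, 0.1]
finger_gap: 0.997
```

```bash
python3 -m jog '[0.05,0,0,0,-1,-0.3,0, 0.1,0,0,0,-1,-0.3,0, 0.15,0,0,0,-1,-0.3,0, 0.15,0,0,0,-1,-0.3,0, 0.15,0,0,0,-1,-0.3,0]'; python3 d.py .44 .2 .27 .039
```

```text
time: 4.05
tcp_pos: [0.4404, 0.0946, 0.278]
ee_rot: [2.201, 0.04, -2.201]
contact_force: [0.1, -0.7, 0.2]
finger_gap: 1.0
t 4.05 pos [0.4404 0.0946 0.278 ] q [ 0.1866  0.1041  1.9547 -0.0023  1.0834  1.7198] gap 1.0000154322472359 F [ 0.141  -0.6681  0.1727] tilt 0.0021707412346950207
tool axes in world (cols)
 [[-0.0002  0.0387 -0.9993]
 [-0.0022 -0.9992 -0.0387]
 [-1.      0.0021  0.0003]]
turn [-0.0002  0.0002 -0.0014] deg 0.1257180219001498 shift [ 0.0517 -0.7022 -0.0247]
```

```bash
python3 -m jog '[0,0,0,0,-1,0.4,0, 0,0,0,0,-1,0.4,0, 0,0,0,0,-1,0.4,0, 0,0,0,0,-1,0.4,0, 0,0,0,0,-1,0.4,0]'
python3 - <<'E'
from fit import *
np.set_printoptions(precision=4,suppress=True)
p=wrist(); save(p,'w2.png')
for c in viewer.cut_out('lid',p)[:2]:
    m=c['pixels'].astype(np.float32); print(c['confidence'],c['centre'],m.sum(),fit([(p,m)],LID,[.456,.264,.039]))
e=cv2.Canny((render(p,LID,[.456,.2637,.0388])>.5).astype(np.uint8)*255,50,100)|cv2.Canny((render(p,LID[2:],[.456,.2637,.0388])>.5).astype(np.uint8)*255,50,100); p['img']=p['img'].copy();p['img'][e>0]=[255,255,0]; save(p,'w3.png')
E
python3 d.py .456 .264 .13 .039
```

```text
time: 4.55
tcp_pos: [0.3752, 0.2414, 0.2776]
ee_rot: [2.2, 0.04, -2.2]
contact_force: [0.1, -0.1, 0.4]
finger_gap: 0.999
0.6 [300.3, 111.1] 29817.0 (array([0.457 , 0.2643, 0.0375]), np.float64(0.013473857194185257))
t 4.65 pos [0.3756 0.2403 0.2776] q [ 0.5441  0.0978  1.9631 -0.0028  1.0825  2.079 ] gap 1.0001059031486192 F [-0.0725 -0.0616 -0.3307] tilt 0.0030102364016216486
tool axes in world (cols)
 [[-0.0002  0.0373 -0.9993]
 [-0.003  -0.9993 -0.0373]
 [-1.      0.003   0.0003]]
turn [-0.0011  0.0002 -0.0019] deg 0.1980442907652163 shift [ 0.9832 -0.1406 -0.5416]
```

View pics/w3.png

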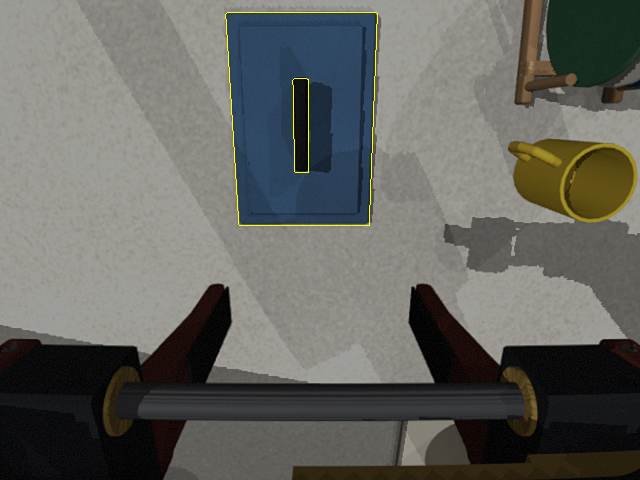

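The lid outline and handle, at about (301,125), line up with the model. Now I'll descend over the handle.

```bash
python3 -m jog '[0,0,-0.002,0.3,-0.14,-0.54,0, 0,0,-0.002,0.3,-0.14,-0.54,0, 0,0,-0.002,0.6,-0.14,-0.54,0, 0,0,-0.002,0.98,-0.14,-0.54,0, 0,0,-0.002,0.98,-0.14,-0.54,0, 0,0,-0.002,0.98,-0.14,-0.54,0]'; python3 d.py .4567 .264 .031 .038
```

```text
time: 5.25
tcp_pos: [0.4558, 0.2618, 0.1296]
ee_rot: [2.199, 0.037, -2.207]
contact_force: [0.2, 0.4, -0.0]
finger_gap: 1.003
t 5.25 pos [0.4558 0.2618 0.1296] q [0.4987 0.4318 1.917  0.0001 0.7966 2.0344] gap 1.003455558401007 F [ 0.1847  0.4413 -0.0288] tilt 0.0038437886761047073
tool axes in world (cols)
 [[-0.0034  0.035  -0.9994]
 [-0.0018 -0.9994 -0.035 ]
 [-1.      0.0017  0.0035]]
turn [-0.0019  0.0022 -0.0011] deg 0.2775157441054511 shift [ 0.6576 -0.0156 -0.0088]
```

```bash
python3 -m jog '[-0.002,0.002,0,0.2,-0.015,-0.01,0, -0.002,0.002,0,0.4,-0.015,-0.01,0, -0.002,0.002,0,0.52,-0.015,-0.01,0, -0.002,0.002,0,0.62,-0.015,-0.01,0, -0.002,0.002,0,0.655,-0.015,-0.01,0, -0.002,0.002,0,0.655,-0.015,-0.01,0, -0.002,0.002,0,0.655,-0.015,-0.01,0]'; python3 d.py .4567 .264 .031 .038
```

```text
time: 5.95
tcp_pos: [0.4578, 0.2643, 0.0326]
ee_rot: [2.203, 0.041, -2.2]
contact_force: [0.2, 0.5, -0.4]
finger_gap: 1.002
t 5.95 pos [0.4578 0.2643 0.0326] q [ 0.5018  0.604   1.9408 -0.0025  0.5958  2.0365] gap 1.0022031032738834 F [ 0.2206  0.4899 -0.4449] tilt 0.001658886568478319
tool axes in world (cols)
 [[ 0.0015  0.0381 -0.9993]
 [-0.0008 -0.9993 -0.0381]
 [-1.      0.0008 -0.0014]]
turn [ 0.0001 -0.0009 -0.0005] deg 0.09517939399928921 shift [0.0106 0.0014 0.0074]
```

Height, alignment and centring are good, so I'll close with 45 N.

```bash
python3 -m jog '[0,0,0,0.01,0,0,0.5, 0,0,0,0.01,0,0,0.9, 0,0,0,0.01,0,0,1, 0,0,0,0.01,0,0,1, 0,0,0,0.01,0,0,1, 0,0,0,0.01,0,0,1, 0,0,0,0.01,0,0,1, 0,0,0,0.01,0,0,1, 0,0,0,0.01,0,0,1, 0,0,0,0.01,0,0,1]' 45; python3 d.py .457 .264 .271 .038
```

```text
time: 6.95
tcp_pos: [0.4577, 0.264, 0.031]
ee_rot: [2.203, 0.041, -2.2]
contact_force: [0.6, -0.9, 0.0]
finger_gap: 0.154
t 6.95 pos [0.4577 0.264  0.031 ] q [ 0.5016  0.6068  1.9411 -0.0029  0.5932  2.0365] gap 0.15448874302643745 F [ 0.6331 -0.921   0.0092] tilt 0.001687495917068687
tool axes in world (cols)
 [[ 0.0012  0.0383 -0.9993]
 [-0.0012 -0.9993 -0.0383]
 [-1.      0.0012 -0.0012]]
turn [ 0.0002 -0.0007 -0.0008] deg 0.09870982333811702 shift [-1.5997  0.002   0.003 ]
```

The gap is 0.154, about 13.6 mm, which matches the 14 mm bar. Lifting gently.

```bash
python3 -m jog '[0,0,0,-0.05,0,0,1, 0,0,0,-0.15,0,0,1, 0,0,0,-0.3,0,0,1, 0,0,0,-0.45,0,0,1, 0,0,0,-0.6,0,0,1, 0,0,0,-0.75,0,0,1, 0,0,0,-0.88,0,0,1, 0,0,0,-0.96,0,0,1, 0,0,0,-1,0,0,1, 0,0,0,-1,0,0,1]'; python3 d.py .457 .264 .281 .038
```

```text
time: 7.95
tcp_pos: [0.4577, 0.2643, 0.1818]
ee_rot: [2.204, 0.042, -2.199]
contact_force: [-0.1, 0.1, -4.5]
finger_gap: 0.155
t 7.95 pos [0.4577 0.2643 0.1818] q [ 0.5022  0.3525  1.8841 -0.0021  0.9033  2.0358] gap 0.15491589094293973 F [-0.0771  0.0842 -4.5247] tilt 0.0023082937160798568
tool axes in world (cols)
 [[ 0.0022  0.0384 -0.9993]
 [-0.0006 -0.9993 -0.0384]
 [-1.      0.0007 -0.0022]]
turn [ 0.0003 -0.0014 -0.0005] deg 0.13452407124543628 shift [-0.6616  0.0024  0.003 ]
```

Holding about 0.46 kg. I'll lift further so the lid's underside is near 0.26 m.

```bash
python3 -m jog '[0,0,0,-0.05,0,0,1, 0,0,0,-0.15,0,0,1, 0,0,0,-0.3,0,0,1, 0,0,0,-0.45,0,0,1, 0,0,0,-0.6,0,0,1, 0,0,0,-0.68,0,0,1, 0,0,0,-0.72,0,0,1, 0,0,0,-0.72,0,0,1, 0,0,0,-0.72,0,0,1]'; python3 d.py .47 .13 .290 .038
python3 - <<'E'
from h import *
p=viewer.grab_frame('scene'); save(p,'s2.png')
p=viewer.grab_frame('wrist'); save(p,'w4.png')
E
```

```text
time: 8.85
tcp_pos: [0.4568, 0.2641, 0.2886]
ee_rot: [2.202, 0.041, -2.201]
contact_force: [0.6, 0.3, -5.6]
finger_gap: 0.158
t 8.85 pos [0.4568 0.2641 0.2886] q [ 0.5024  0.2163  1.7906 -0.0018  1.1349  2.0356] gap 0.15795626407204097 F [ 0.5576  0.3447 -5.5948] tilt 0.0016346723196329301
tool axes in world (cols)
 [[ 0.0005  0.0384 -0.9993]
 [-0.0016 -0.9993 -0.0384]
 [-1.      0.0016 -0.0005]]
turn [ 0.0002 -0.0003 -0.001 ] deg 0.09631987189703246 shift [-0.0076  0.8964 -0.0533]
```

View pics/s2.png

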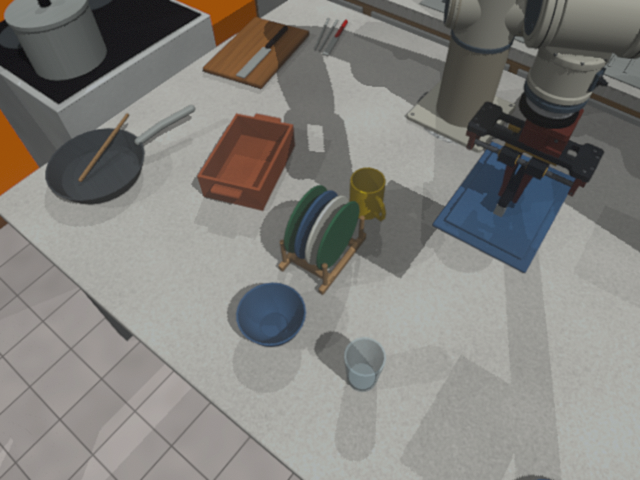

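View pics/w4.png

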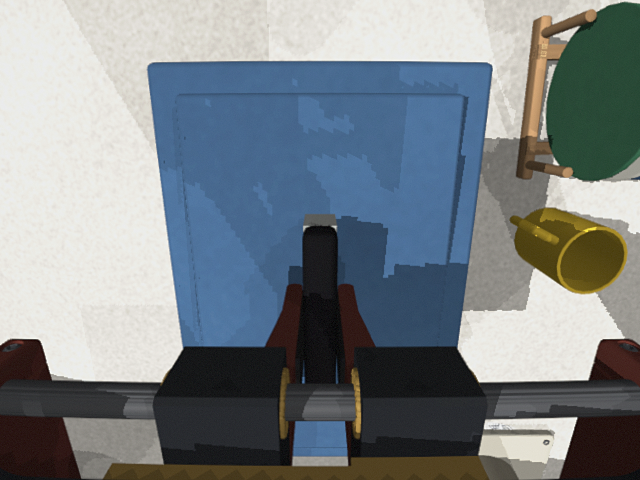

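The lid is gripped and level; in the wrist view the handle is at about (320,230) between the fingers. Carrying it over now.

```bash
python3 -m jog '[0,0,0,0,0.05,0,1, 0,0,0,0,0.15,-0.02,1, 0,0,0,0,0.3,-0.03,1, 0,0,0,0,0.45,-0.04,1, 0,0,0,0,0.6,-0.05,1, 0,0,0,0,0.75,-0.05,1, 0,0,0,0,0.88,-0.06,1, 0,0,0,0,0.95,-0.06,1, 0,0,0,0,0.95,-0.06,1]'
```

```text
time: 9.85
tcp_pos: [0.4712, 0.1204, 0.2887]
ee_rot: [2.202, 0.038, -2.202]
contact_force: [-0.7, 0.2, -5.2]
finger_gap: 0.158
```

```bash
python3 -m jog '[0,0,0,0,0.05,0,1, 0,0,0,0,0.15,-0.02,1, 0,0,0,0,0.3,-0.03,1, 0,0,0,0,0.45,-0.04,1, 0,0,0,0,0.6,-0.05,1, 0,0,0,0,0.75,-0.05,1, 0,0,0,0,0.88,-0.06,1, 0,0,0,0,0.95,-0.06,1, 0,0,0,0,0.95,-0.06,1]'; python3 d.py .477 -.14 .29 .038
```

```text
time: 10.75
tcp_pos: [0.4854, -0.0223, 0.2889]
ee_rot: [2.203, 0.036, -2.203]
contact_force: [-0.7, 0.1, -4.8]
finger_gap: 0.157
t 10.75 pos [ 0.4854 -0.0223  0.2889] q [-0.0692  0.1489  1.8743 -0.0022  1.1183  1.4676] gap 0.15743465958278016 F [-0.7324  0.1158 -4.7647] tilt 0.00199704964042289
tool axes in world (cols)
 [[-0.0001  0.0349 -0.9994]
 [-0.002  -0.9994 -0.0349]
 [-1.      0.002   0.0002]]
turn [-0.0019  0.0001 -0.0013] deg 0.20855519834262215 shift [-0.0055  0.7823  0.0834]
```

Still level, with about 90 mm above the plates. Continuing, with rotation added once the lid is clear.

```bash
python3 -m jog '[0,0,0,0,0.05,0,1, 0,0,0,0,0.15,0,1, 0,0,0,0,0.3,0.01,1, 0,0,0,0,0.45,0.02,1, 0,0,0,0,0.6,0.03,1, 0,0,0,0,0.75,0.03,1, 0,0,0,0,0.9,0.03,1, 0,0,0,0,1,0.03,1, 0,0,0,0,1,0.03,1]'; python3 d.py .491 -.306 .29 .351
```

```text
time: 11.65
tcp_pos: [0.4864, -0.1734, 0.2892]
ee_rot: [2.203, 0.035, -2.203]
contact_force: [-0.0, 1.0, -4.4]
finger_gap: 0.156
t 11.65 pos [ 0.4864 -0.1734  0.2892] q [-0.3643  0.1972  1.8138 -0.0023  1.1297  1.1736] gap 0.15573774654724212 F [-0.0194  0.9605 -4.4411] tilt 0.0022301396305410975
tool axes in world (cols)
 [[ 0.0001  0.0338 -0.9994]
 [-0.0022 -0.9994 -0.0338]
 [-1.      0.0022 -0.    ]]
turn [-0.2019  0.0002 -0.0014] deg 18.17355717129837 shift [-0.0033  0.8845 -0.0008]
```

```bash
python3 -m jog '[0,0,0,0,0.05,0,1, -0.02,0,0,0,0.15,0,1, -0.04,0,0,0,0.3,0,1, -0.07,0,0,0,0.45,0,1, -0.1,0,0,0,0.6,0,1, -0.13,0,0,0,0.75,0,1, -0.16,0,0,0,0.83,0,1, -0.185,0,-0.001,0,0.87,0,1, -0.202,0,-0.001,0,0.885,0,1, -0.202,0,-0.001,0,0.885,0,1, -0.202,0,-0.001,0,0.885,0,1]'; python3 d.py .491 -.306 .17 .351
python3 - <<'E'
from fit import *
np.set_printoptions(precision=4,suppress=True)
P={n:viewer.grab_frame(n) for n in('top','scene')}
s=status.get_state()
for n,p in P.items(): save(p,n+'5.png')
for n,p in P.items():
    for c in viewer.cut_out('lid',p)[:2]: print(n,c['confidence'],c['centre'],c['pixels'].sum())
    for c in viewer.cut_out('dish',p)[:2]: print(n,'dish',c['confidence'],c['centre'],c['pixels'].sum())
E
```

```text
time: 12.75
tcp_pos: [0.4909, -0.3055, 0.2894]
ee_rot: [2.03, 0.36, -2.031]
contact_force: [0.3, 0.2, -4.0]
finger_gap: 0.153
t 12.75 pos [ 0.4909 -0.3055  0.2894] q [-0.5769  0.2947  1.6833 -0.0006  1.1638  0.6432] gap 0.15261012026094073 F [ 0.3409  0.1613 -3.9995] tilt 0.0005886716744920912
tool axes in world (cols)
 [[-0.0005  0.3438 -0.939 ]
 [-0.0004 -0.939  -0.3438]
 [-1.      0.0002  0.0006]]
turn [-0.      0.0004 -0.0001] deg 0.03375723021475015 shift [0.796  0.0035 0.0001]
top 0.59 [485.6, 252.2] 6202
top dish 0.63 [444.6, 304.8] 3896
scene 0.72 [234.5, 87.8] 4977
scene dish 0.62 [245.1, 164.5] 6501
```

View pics/scene5.png

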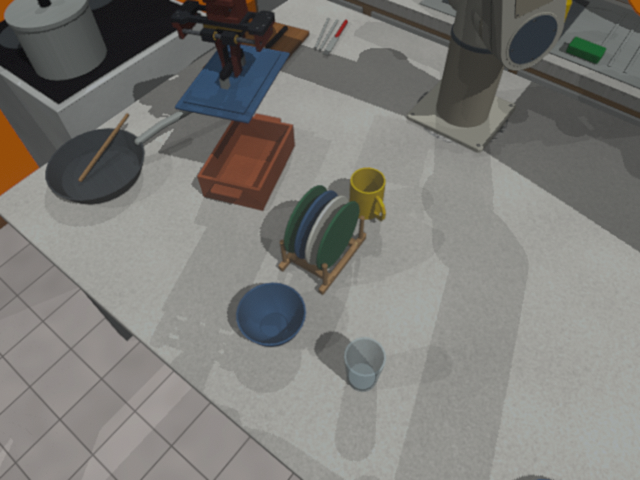

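View pics/top5.png

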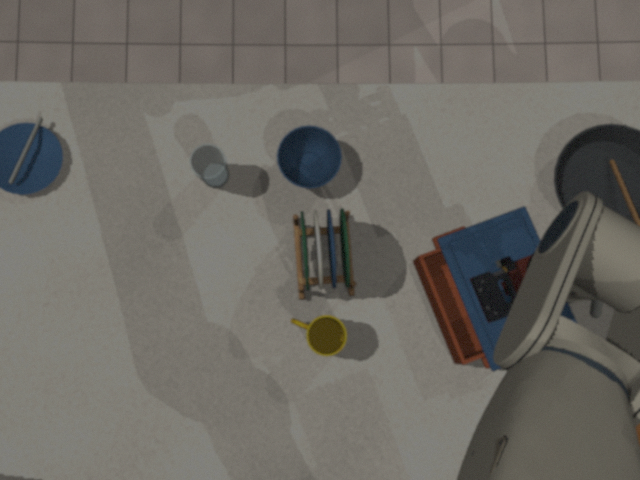

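Nothing has shifted, and the lid hangs over the dish; it looks offset only because it is still about 0.26 m up. I'll go down to TCP 0.17 and check before finishing.

```bash
python3 -m jog '[0,0,0,0.05,0,0,1, 0,0,0,0.15,0,0,1, 0,0,0,0.3,0,0,1, 0,0,0,0.45,0,0,1, 0,0,0,0.58,0,0,1, 0,0,0,0.68,0,0,1, 0,0,0,0.74,0,0,1, 0,0,0,0.74,0,0,1, 0,0,0,0.74,0,0,1]'; python3 d.py .491 -.306 .117 .351
cat > chk.py <<'E'
import sys
from fit import *
np.set_printoptions(precision=4,suppress=True)
s=status.get_state(); zl=s['tcp_pos'][2]-.031
P={'scene':viewer.grab_frame('scene'),'top':viewer.grab_frame('top'),'wrist':wrist()}
for n,p in P.items():
    im=p['img']=p['img'].copy()
    for parts,q,col in((LID[:1],[*s['tcp_pos'][:2],.351,zl],[255,255,0]),(DISH,[.491,-.3063,.351],[0,255,0])):
        e=cv2.Canny((render(p,parts,q)>.5).astype(np.uint8)*255,50,100); im[e>0]=col
    if n=='scene': c=cv2.resize(im[20:260,120:440],(800,600),interpolation=cv2.INTER_CUBIC); p['img']=c
    save(p,n+sys.argv[1]+'.png')
E
python3 chk.py 6
```

```text
time: 13.95
tcp_pos: [0.4913, -0.3062, 0.179]
ee_rot: [2.03, 0.359, -2.029]
contact_force: [-0.4, -0.9, -4.6]
finger_gap: 0.156
t 13.95 pos [ 0.4913 -0.3062  0.179 ] q [-0.5775  0.4244  1.7751 -0.0008  0.9409  0.6425] gap 0.1563579566004523 F [-0.3664 -0.8693 -4.5713] tilt 0.001263687614801705
tool axes in world (cols)
 [[ 0.0005  0.3441 -0.9389]
 [-0.0012 -0.9389 -0.3441]
 [-1.      0.0013 -0.0001]]
turn [ 0.0002 -0.0001 -0.0008] deg 0.07433319289559855 shift [ 0.4134 -0.0023  0.0017]
```

View pics/scene6.png

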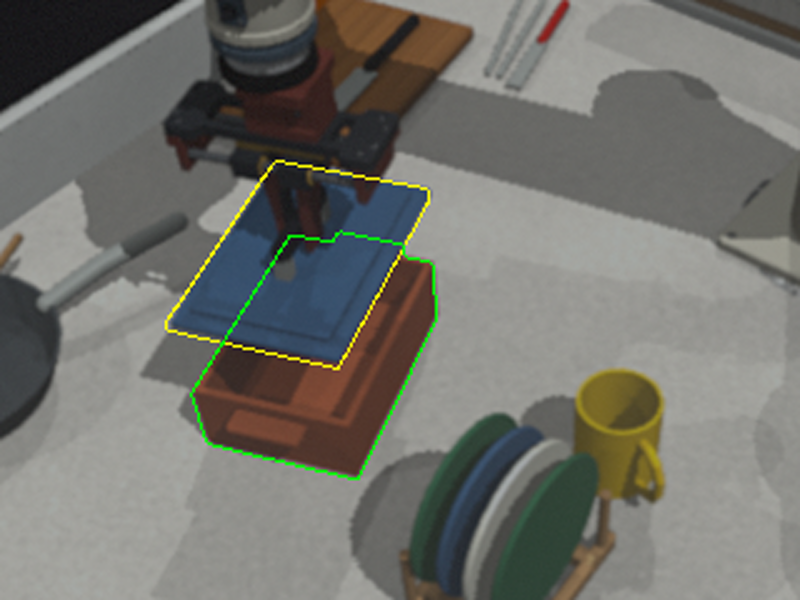

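View pics/wrist6.png

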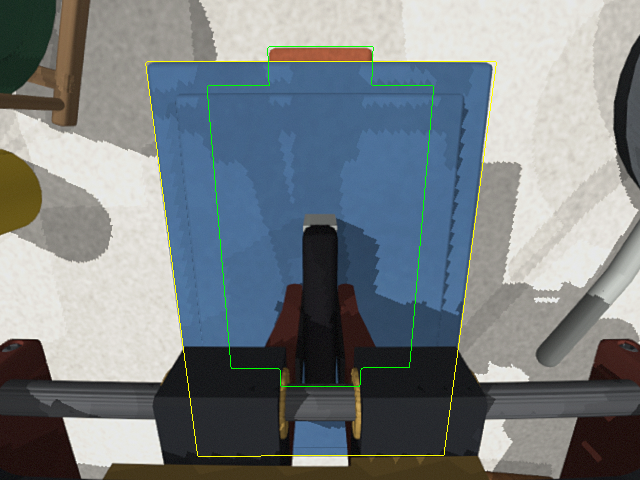

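Both predicted outlines match the lid and the dish in each view. Making the last descent.

```bash
python3 -m jog '[0,0,0,0.05,0,0,1, 0,0,0,0.12,0,0,1, 0,0,0,0.2,0,0,1, 0,0,0,0.28,0,0,1, 0,0,0,0.34,0,0,1, 0,0,0,0.38,0,0,1, 0,0,0,0.4,0,0,1, 0,0,0,0.41,0,0,1, 0,0,0,0.41,0,0,1, 0,0,0,0.41,0,0,1, 0,0,0,0.41,0,0,1, 0,0,0,0.41,0,0,1]'; python3 d.py .491 -.306 .117 .351; python3 chk.py 7
```

```text
time: 15.3
tcp_pos: [0.4918, -0.3065, 0.1184]
ee_rot: [2.031, 0.358, -2.028]
contact_force: [0.7, 0.4, -5.7]
finger_gap: 0.157
t 15.3 pos [ 0.4918 -0.3065  0.1184] q [-0.5776  0.5113  1.8069 -0.0009  0.8206  0.6426] gap 0.15731676838743874 F [ 0.7464  0.4159 -5.6595] tilt 0.0028759573739691054
tool axes in world (cols)
 [[ 0.002   0.3441 -0.9389]
 [-0.0021 -0.9389 -0.3441]
 [-1.      0.0026 -0.0011]]
turn [ 0.0002 -0.0007 -0.0017] deg 0.1654939231026273 shift [ 0.0094 -0.005   0.0036]
```

View pics/scene7.png

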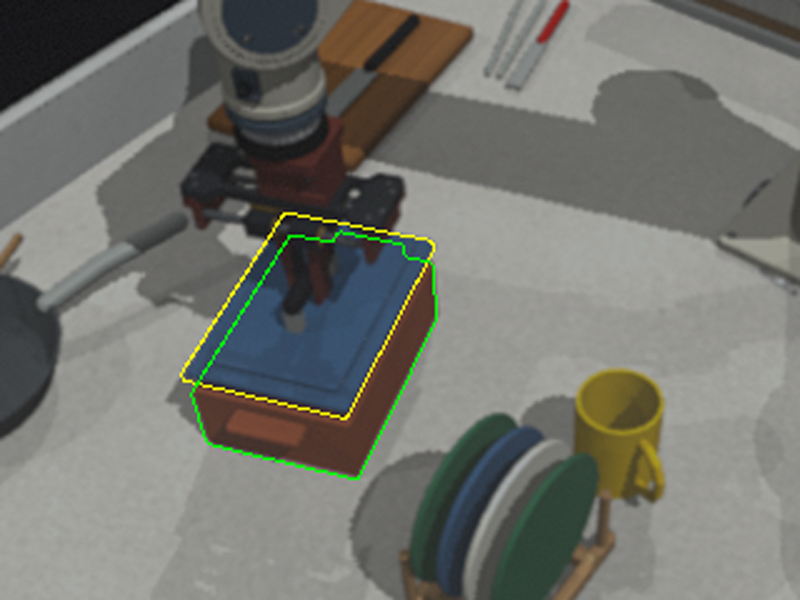

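View pics/wrist7.png

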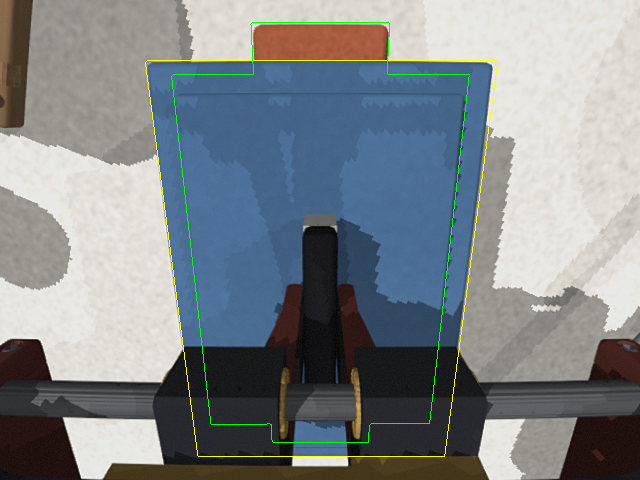

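View pics/top7.png

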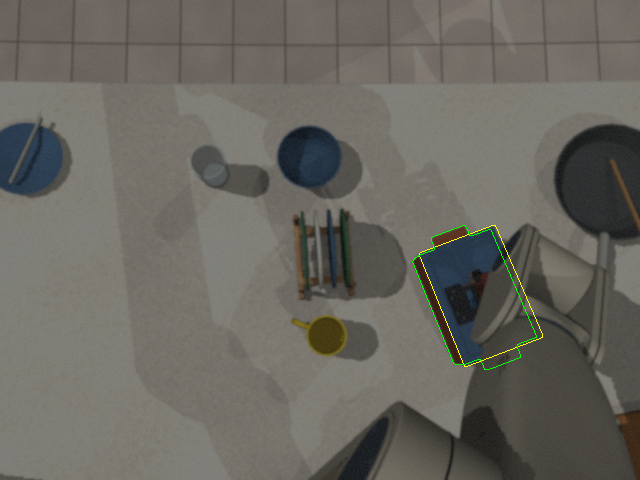

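In all three views the lid and dish sit where predicted, with the lid about 17 mm above the rim, centred and aligned. The rack, mug, bowl and tumbler are in the same pixels as at the start. The arm is still, so I'm handing in.

Run:
```python
from plant import hand_in,status
s=status.get_state(); print(s['time'],s['tcp_pos'],abs(s['dq']).max(),s['finger_gap'],s['contact_force'])
print(hand_in())
```

```text
15.45 [ 0.49165365 -0.3064385   0.11823928] 0.0037643278276331647 0.15710436007055342 [-0.30119138  0.16051727 -4.51594505]
the job is handed in; nothing more can be done
None
```

The lid is held level and still over the terracotta dish, and I handed the job in at 15.45 s of the 48 s allowed. No verdict was reported.

- **Method:** I found the lid and dish from the top, scene and wrist pictures, which agreed to about 2–3 mm. I pinched the handle with 45 N and carried the lid about 90 mm above the plates. I then turned it to line up with the dish and lowered it in stages.
- **Final position:** The tool is at (0.4917, −0.3064, 0.1182), which puts the lid's underside about 17 mm above the rim. The lid's centre is within about 2 mm of the dish's.
- **Angle:** The tool is within 0.003 rad of vertical and of the dish's direction. I did not measure the lid's own tilt; it looked level in the pictures.
- **Grip:** The gripper opening matches the bar, at about 13.8 mm for a 14 mm bar. The sensor reads a load of about 4.5 N, so the lid is hanging freely. The joints were nearly still, at 0.004 rad/s or less.
- **Other crockery:** The dish outline still matched in the last pictures, and the rack, mug, bowl and tumbler looked unmoved.

No check failed. Two small differences showed up: the measured load varied between 4.0 and 5.7 N, and the outlines were 1–4 pixels off in the wrist view. I put both down to noise and calibration error.

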